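Spring open the larger bearing case

ROBOT

A 6-joint arm with a two-finger parallel gripper is mounted at the origin on the work surface. World frame = base frame: x ahead of the robot, y to its left, z up, the work surface at z = 0. Lengths are in mm, angles in rad, forces in N, time in s.
With the tool pointing down it reaches from about 275 to 850 mm from the base axis. Payload 5.2 kg.
Tool frame: the origin (TCP) lies midway between the tips of the shut fingers; the grasp point (between the pads) lies 19 mm behind it; z points along the fingers, y is the line along which they close (so a half turn about z gives the same grasp; the last joint's range is limited). The gripper opens to 85 mm and grips with 20 to 120 N. Pads are 22 mm wide; open, the fingers measure 114 mm over their backs; the gripper's body (76 mm by 85 mm) begins 54 mm behind the grasp point. The pads swing forward as they close: fully open they stand 13 mm farther back than shut.
Start: joints at [0.933, 0.259, 1.535, -0, 1.348, -0.203], TCP at [231.656, 498.839, 231.31] pointing down, gripper open.
Joint ranges: [-3.14, 3.14], [-0.91, 2.08], [0.19, 2.58], [-1.22, 4.36], [0.22, 2.71], [-3.12, 3.12]. Speed limits (rad/s): [2.57, 2.57, 3.14, 3.14, 3.14, 3.14].

INTERFACE

Orientations are given as a unit quaternion [w, x, y, z].
In Python, from plant import r gives the robot as it stands.
- The arm moves only by the tool arm_command, never from a script. Its argument "deltas" is a list of rows, each an object with "translation": the shift along the tool's x, y, z in units of 20 mm (1.0 is 20 mm), a list of three; "rotation": the turn, a rotation vector about the tool's x, y, z in units of 6 degrees (1.0 is 6 degrees), a list of three; "claw": the opening, from -1 (shut) to 1 (fully open), so that 0 is half open. In form: [{"translation": [dx, dy, dz], "rotation": [ax, ay, az], "claw": claw}, ...]. A call has 1 to 8 rows; each row shifts and turns the commanded pose from where the row before left it, along the tool's axes as they then stand; what a row does not reach is not made up. A row lasts 1/10 s, in which the tool goes at most 50 mm and 8.59 degrees, less where a joint would pass 70% of its speed; a pose out of reach is approached as far as the arm can. A call with a number of a shift or a turn outside -1 to 1 is refused whole. A call with a gripper value outside its range is refused whole. The fingers move at their own pace and stop on an object; "squeeze" is the grip in N (left out, the last holds). Time passes only in rows, so rows that do not move let the fingers close. It gives the time, the measured TCP pose, the force, the opening and the grip force at its end, in the units of the state.
- r.state(): the state, without advancing time (a new reading comes with each control period).
- r.get_image(name): name is "scene" or "top" or "wrist"; returns the picture (400x640x3 uint8, red, green, blue); there is no depth.
- r.camera_params(name): a dict with "K" (3x3 intrinsics, pixels), "rvec" (rotation vector, rad) and "tvec" (3), from world to camera coordinates, as OpenCV has them. Camera axes: x right, y down, z forward; pixel columns grow to the right and rows downward; lengths in mm; the calibration is good to about 2 mm. A picture is of the moment at which its call begins: read the wrist's pose just before it. camera_params takes no time and is no camera call; for the wrist camera it gives the pose at the moment of the call.
- r.sign_off(): hands the job in; it is judged then, once.
The state is a dict: "clock": time; "joints": joint angles; "joint_vel": joint speeds; "effort": joint torques, N m; "eef_pos": TCP position; "ee_rot": TCP orientation; "force": force on the tool from outside, world axes, zero at the start; "moment": the same for the moment, N m; "finger_gap": finger opening in mm; "grip_force": force on a finger pad.
Only numpy, scipy, OpenCV 4.12 (cv2) and the standard library are available. Lean on these libraries where they do the work, as an engineer would, in place of code of your own. Each camera call takes 0.05 s, during which the arm holds its last target. There are 200 camera calls.

TASK

Open the larger of the two grey bearing cases so that the bearing in it can be inspected: press the release tab at its front gently down until the lid springs up, let the tab go, then push the lid back past upright so that it rests fully open on its stop. Only press and push: grip and lift nothing, leave the smaller case shut with its tab untouched, and leave the loose parts lying where they are.

Things in the scene. Friction and masses are not known exactly. Their poses are not given: they have to be found in the camera images.
- large_case: The larger of two alike grey steel bearing cases, screwed to the bench: 130 mm front to back (x) by 160 mm wide (y), 60 mm high with its lid shut. Origin at the centre of its underside; its +x points from the tab (front, roughly towards the robot) to the hinge (back), z up. It may stand on the left or on the right, turned up to 0.35 rad.
- large_tab_press (a point): Where to press this case's release tab, on the top face of the paddle: a flat steel paddle 48 mm long (front to back) and 40 mm wide, 4 mm thick, sticking out of the middle of the front wall, top 45 mm above the bench when at rest. This point lies 46 mm in front of the front wall and 16 mm behind the paddle's free end. A stem and latch nose, 20 mm wide, stand up between 3 and 14 mm in front of the wall, to 64 mm above the bench. The point moves with the tab.
- large_tab (a joint): Angle of the release tab, rad: 0 at rest, grows as the paddle is pressed down, lets the lid go at about 0.15 to 0.2, stop at 0.32 (this point then 12 mm lower). Springs back when let go. About 3 to 5 N straight down lets go (more when pressed nearer the wall), about 6 N reaches the stop.
- large_lid (a joint): Angle of the lid, rad: about 0 shut and latched; once released a spring raises it slowly (about 1 to 2 s) to about 1.05 to 1.1 and carries it no further. It must be pushed on from there; before upright (1.57) it drops back onto the spring, past upright it falls back by its own weight to its stop, fully open at 1.85 (leaning back). Damped, very light to push (1 to 2 N).
- large_lid_edge (a point): Middle of the lid's free front edge, on a flat plate 130 mm from hinge to edge, 160 mm wide, 4 mm thick (a tongue 24 mm wide sticks out 8 mm further in the middle). Moves with the lid: 58 mm above the bench when shut, about 169 mm when sprung up and 186 mm when upright, so a pushing finger that stays level would have the edge climb up it: keep the fingertips some 25 mm below the edge and rise with it along its arc.
- large_lid_hinge (a point): Fixed point on the lid's hinge axis, middle of the case's back top edge, 55.5 mm above the bench. The axis runs along the case's y.
- small_case: The smaller of two alike grey steel bearing cases, screwed to the bench: 95 mm front to back (x) by 100 mm wide (y), 60 mm high with its lid shut. Origin at the centre of its underside; its +x points from the tab (front, roughly towards the robot) to the hinge (back), z up. It may stand on the left or on the right, turned up to 0.35 rad.
- small_tab_press (a point): Where to press this case's release tab, on the top face of the paddle: a flat steel paddle 48 mm long (front to back) and 40 mm wide, 4 mm thick, sticking out of the middle of the front wall, top 45 mm above the bench when at rest. This point lies 46 mm in front of the front wall and 16 mm behind the paddle's free end. A stem and latch nose, 20 mm wide, stand up between 3 and 14 mm in front of the wall, to 64 mm above the bench. The point moves with the tab.
- small_tab (a joint): Angle of the release tab, rad: 0 at rest, grows as the paddle is pressed down, lets the lid go at about 0.15 to 0.2, stop at 0.32 (this point then 12 mm lower). Springs back when let go. About 3 to 5 N straight down lets go (more when pressed nearer the wall), about 6 N reaches the stop.
- small_lid (a joint): Angle of the lid, rad: about 0 shut and latched; once released a spring raises it slowly (about 1 to 2 s) to about 1.05 to 1.1 and carries it no further. It must be pushed on from there; before upright (1.57) it drops back onto the spring, past upright it falls back by its own weight to its stop, fully open at 1.85 (leaning back). Damped, very light to push (1 to 2 N).
- small_lid_edge (a point): Middle of the lid's free front edge, on a flat plate 95 mm from hinge to edge, 100 mm wide, 4 mm thick (a tongue 24 mm wide sticks out 8 mm further in the middle). Moves with the lid: 58 mm above the bench when shut, about 139 mm when sprung up and 150 mm when upright, so a pushing finger that stays level would have the edge climb up it: keep the fingertips some 25 mm below the edge and rise with it along its arc.
- small_lid_hinge (a point): Fixed point on the lid's hinge axis, middle of the case's back top edge, 55.5 mm above the bench. The axis runs along the case's y.
- bearing: Loose ball bearing lying flat, 62 mm across, 18 mm high; bystander. Origin under its centre.
- ring_stack: Loose stack of steel rings, one piece, 70 mm across, 30 mm high; bystander. Origin under its centre.
- flange: Loose aluminium flange disc, 84 mm across, 18 mm high; bystander. Origin under its centre.
- carton_a: Loose blue and red carton 85 x 85 x 35 mm, beyond the cases; bystander. Origin under its centre.
- ring_pair: Loose pair of steel rings, one piece, 80 mm across, 20 mm high, far left; bystander. Origin under its centre.
- carton_b: Loose blue and red carton 100 x 100 x 45 mm, far right; bystander. Origin under its centre.
- wrench: Loose wrench lying on the bench, far right; bystander. Origin under its middle.
- screwdriver: Loose screwdriver lying on the bench, far left; bystander. Origin under its middle.

How it is judged:
By the outcome, as a careful person would: the job done as asked, in the order asked, and still so for the second after the job is handed in, with the robot touching nothing.
It also fails if it takes over 43 s, if anything falls off the work surface, if the arm or the gripper's body presses on something with over 40 N, if the wrist force passes 120 N, or if a joint passes its speed limit or range.

## Working session

There is one attempt and no reset: what is moved stays moved. The work goes in short steps, Python scripts to look and compute and a tool call to move; the robot and the scene stay as the last step left them, time stands still between calls to the robot, and variables do not carry over. Pictures are saved under pics/ and viewed, at most 10 in all, crops included, and the job is handed in when it is done.

Besides the shell and the picture viewer there is one more tool, called after "Call:" as name(argument=value, ...), one argument or row to a line, values as JSON. arm_command: Moves the arm, as the interface text tells. Shifts and turns lie within -1 to 1; 1 stands for 20 mm of shift or 6 degrees of turn. Its arguments: {"type":"object","properties":{"deltas":{"type":"array"},"squeeze":{"type":"number"}},"required":["deltas"]}

```bash
mkdir -p pics; ls; python3 - <<'E'
from plant import r
import cv2
for n in("top","scene"):
    cv2.imwrite(f"pics/{n}0.png",r.get_image(n)[:,:,::-1])
s=r.state();print(s)
E
```

```text
pics
{'clock': 0.1, 'joints': array([ 9.33191450e-01,  2.59284199e-01,  1.53599771e+00,  8.22780899e-06,
        1.34798151e+00, -2.02833306e-01]), 'joint_vel': array([ 0.00167619, -0.00201655, -0.00262681,  0.00130644,  0.00081239,
        0.00027439]), 'effort': array([ 2.86034519e-03, -4.46967459e+01, -2.91249168e+01, -1.91688996e-04,
        6.05476598e-03, -1.47386163e-05]), 'eef_pos': array([231.36393843, 498.44267998, 230.54057882]), 'ee_rot': array([-3.44466837e-04,  2.15678491e-01,  9.76464076e-01, -7.61070344e-04]), 'force': array([ 0.42384889, -0.44031791,  0.40503036]), 'moment': array([0.01721398, 0.04803874, 0.03268659]), 'grip_force': 0.0, 'finger_gap': 85.04108622826347}
```

View pics/top0.png

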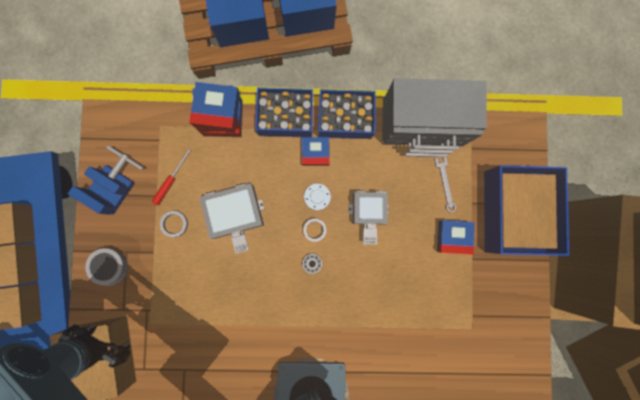

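View pics/scene0.png

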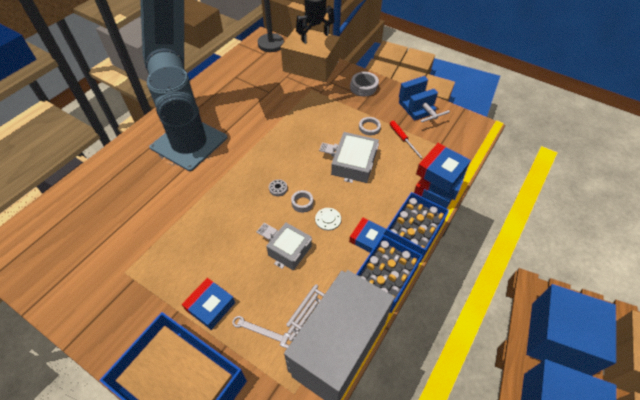

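The top view shows the large case at about (232,210) with its tab at (239,242). The small case is at (370,207), tab at (370,235). Next I'll measure the large case.

```bash
cat > h.py <<'E'
import numpy as np,cv2
from plant import r
def cast(n,uv,z):
    p=r.camera_params(n);R=cv2.Rodrigues(np.array(p["rvec"],float))[0];t=np.array(p["tvec"],float).ravel()
    uv=np.array(uv,float).reshape(-1,2)
    d=np.c_[uv,np.ones(len(uv))]@np.linalg.inv(np.array(p["K"])).T@R
    c=-R.T@t
    return c+d*((z-c[2])/d[:,2])[:,None]
E
python3 - <<'E'
from h import *
im=cv2.imread("pics/top0.png")
x0,y0,x1,y1=190,170,280,265
c=im[y0:y1,x0:x1]
hsv=cv2.cvtColor(c,cv2.COLOR_BGR2HSV)
m=((hsv[...,1]<60)&(hsv[...,2]>90)).astype(np.uint8)*255
n,l,st,ce=cv2.connectedComponentsWithStats(m)
k=1+np.argmax(st[1:,4]);print(st[k]+[x0,y0,0,0,0])
b=(l==k).astype(np.uint8)*255
# white label / body
body=cv2.morphologyEx(b,cv2.MORPH_OPEN,np.ones((23,23),np.uint8))
w=((hsv[...,1]<60)&(hsv[...,2]>190)).astype(np.uint8)*255
for nm,q in(("body",body),("white",cv2.morphologyEx(w,cv2.MORPH_OPEN,np.ones((9,9),np.uint8)))):
    cs=max(cv2.findContours(q,0,2)[0],key=cv2.contourArea)
    bx=cv2.boxPoints(cv2.minAreaRect(cs))+[x0,y0]
    P=cast("top",bx,60)
    print(nm,bx.round(1).tolist(),P.round(0)[:,:2].tolist(),P.mean(0).round(1),np.linalg.norm(np.diff(P,axis=0),axis=1).round(0))
big=cv2.resize(np.hstack([c,cv2.cvtColor(b,8)]),None,fx=4.4,fy=4.4,interpolation=cv2.INTER_CUBIC)
cv2.imwrite("pics/c1.png",big)
print(cast("top",[[239,242],[232,210]],50))
E
```

```text
[ 200  184   64   69 2724]
body [[205.0, 188.0], [259.0, 188.0], [259.0, 233.0], [205.0, 233.0]] [[628.0, 333.0], [632.0, 171.0], [497.0, 167.0], [493.0, 327.0]] [562.6 249.4  60. ] [162. 136. 161.]
white [[205.1, 200.3], [246.7, 189.4], [255.0, 220.8], [213.4, 231.8]] [[591.0, 331.0], [627.0, 208.0], [533.0, 180.0], [497.0, 302.0]] [562.1 255.1  60. ] [128.  98. 128.]
[[468.4075182  227.08814784  50.        ]
 [564.44576404 251.53835485  50.        ]]
```

View pics/c1.png

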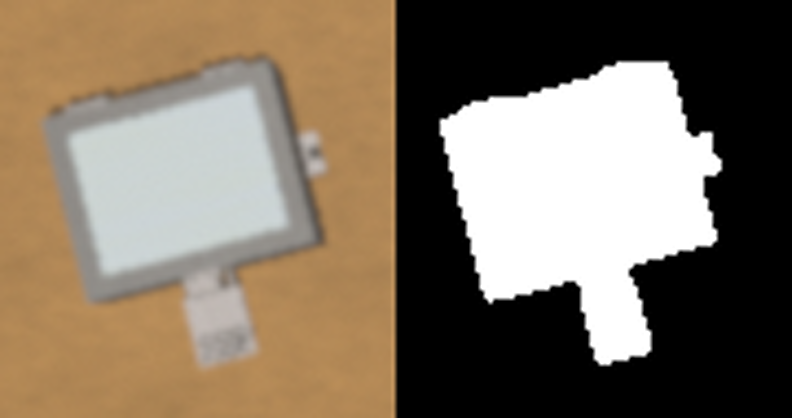

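The crop shows the label square to the lid and the paddle at the front. That puts the case centre at (562,255), yaw about 0.285, and the press point near (455,224). I checked this against the paddle's free end.

Call:
arm_command(
  deltas=[
    {"translation":[0,0,0.3],"rotation":[0,0,-0.86],"claw":-1},
    {"translation":[0,0,0.3],"rotation":[0,0,-0.86],"claw":-1},
    {"translation":[0,0,0.3],"rotation":[0,0,-0.86],"claw":-1},
    {"translation":[0,0,0.3],"rotation":[0,0,-0.86],"claw":-1},
    {"translation":[0,0,0.3],"rotation":[0,0,-0.86],"claw":-1},
    {"translation":[0,0,0.3],"rotation":[0,0,-0.86],"claw":-1},
    {"translation":[0,0,0.3],"rotation":[0,0,-0.86],"claw":-1},
    {"translation":[0,0,0.3],"rotation":[0,0,-0.86],"claw":-1},
  ],
)

```text
clock: 0.9
eef_pos: [231.5, 498.6, 182.6]
ee_rot: [-0.0, -0.144, 0.99, -0.0]
force: [0.0, 0.2, -0.1]
finger_gap: 0.2
grip_force: 0.0
```

Call:
arm_command(
  deltas=[
    {"translation":[-0.45,-1,0.2],"rotation":[0,0,0],"claw":-1},
    {"translation":[-0.45,-1,0.2],"rotation":[0,0,0],"claw":-1},
    {"translation":[-0.45,-1,0.2],"rotation":[0,0,0],"claw":-1},
    {"translation":[-0.45,-1,0.2],"rotation":[0,0,0],"claw":-1},
    {"translation":[-0.45,-1,0.2],"rotation":[0,0,0],"claw":-1},
    {"translation":[-0.45,-1,0.2],"rotation":[0,0,0],"claw":-1},
    {"translation":[-0.45,-1,0.2],"rotation":[0,0,0],"claw":-1},
    {"translation":[-0.45,-1,0.2],"rotation":[0,0,0],"claw":-1},
  ],
)

```text
clock: 1.7
eef_pos: [346.1, 364.7, 150.8]
ee_rot: [-0.0, -0.142, 0.99, -0.0]
force: [0.3, 0.9, -0.3]
finger_gap: -0.1
grip_force: 0.0
```

Call:
arm_command(
  deltas=[
    {"translation":[-0.4,-1,0.2],"rotation":[0,0,0],"claw":-1},
    {"translation":[-0.4,-1,0.2],"rotation":[0,0,0],"claw":-1},
    {"translation":[-0.4,-1,0.2],"rotation":[0,0,0],"claw":-1},
    {"translation":[-0.4,-1,0.2],"rotation":[0,0,0],"claw":-1},
    {"translation":[-0.4,-1,0.2],"rotation":[0,0,0],"claw":-1},
    {"translation":[0,0,0],"rotation":[0,0,0],"claw":-1},
    {"translation":[0,0,0],"rotation":[0,0,0],"claw":-1},
  ],
)

```text
clock: 2.4
eef_pos: [412.2, 280.7, 131.0]
ee_rot: [-0.001, -0.142, 0.99, 0.0]
force: [0.4, -0.7, 0.1]
finger_gap: 0.1
grip_force: 0.0
```

Call:
arm_command(
  deltas=[
    {"translation":[-0.25,-0.8,0.2],"rotation":[0,0,0],"claw":-1},
    {"translation":[-0.25,-0.8,0.2],"rotation":[0,0,0],"claw":-1},
    {"translation":[-0.25,-0.8,0.2],"rotation":[0,0,0],"claw":-1},
    {"translation":[-0.25,-0.8,0.2],"rotation":[0,0,0],"claw":-1},
    {"translation":[0,0,0.8],"rotation":[0,0,0],"claw":-1},
    {"translation":[0,0,0.7],"rotation":[0,0,0],"claw":-1},
    {"translation":[0,0,0],"rotation":[0,0,0],"claw":-1},
  ],
)

```text
clock: 3.1
eef_pos: [447.7, 225.6, 83.8]
ee_rot: [-0.002, -0.143, 0.99, -0.0]
force: [0.7, -0.7, -1.0]
finger_gap: 0.0
grip_force: 0.0
```

```bash
python3 - <<'E'
from h import *
cv2.imwrite("pics/w1.png",r.get_image("wrist")[:,:,::-1])
p=r.camera_params("wrist");R=cv2.Rodrigues(np.array(p["rvec"],float))[0];print(-R.T@np.array(p["tvec"]).ravel(),R[2])
pr=lambda q:cv2.projectPoints(np.array(q,float),np.array(p["rvec"],float),np.array(p["tvec"],float),np.array(p["K"],float),None)[0].reshape(-1,2).round(0).tolist()
e=r.state()["eef_pos"];print(e)
X=np.array([.96,.281,0]);Y=np.array([-.281,.96,0]);C=np.array([562,255,0.])
print(pr([e,C-111*X+[0,0,45],C-127*X+20*Y+[0,0,45],C-127*X-20*Y+[0,0,45],C-65*X+80*Y+[0,0,60],C-65*X-80*Y+[0,0,60]]))
E
```

```text
[384.16767335 206.99689343 227.07844876] [ 0.25569346  0.07609801 -0.96375824]
[448.40146384 225.73317471  84.77653958]
[[324.0, 251.0], [318.0, 233.0], [350.0, 209.0], [286.0, 209.0], [445.0, 310.0], [191.0, 310.0]]
```

View pics/w1.png

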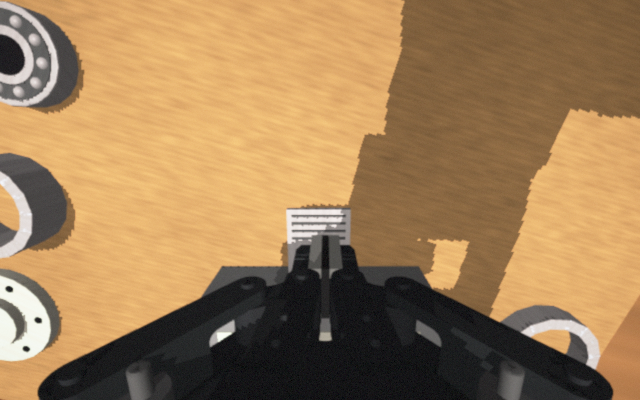

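The wrist view shows the paddle's free end at columns 287–351, row 209, as predicted. The fingertips are over the paddle, so I'm going down now.

Call:
arm_command(
  deltas=[
    {"translation":[-0.1,-0.2,0.7],"rotation":[0,0,0],"claw":-1},
    {"translation":[-0.1,0,0.6],"rotation":[0,0,0],"claw":-1},
    {"translation":[0,0,0.4],"rotation":[0,0,0],"claw":-1},
    {"translation":[0,0,0],"rotation":[0,0,0],"claw":-1},
    {"translation":[0,0,0.1],"rotation":[0,0,0],"claw":-1},
    {"translation":[0,0,0.1],"rotation":[0,0,0],"claw":-1},
    {"translation":[0,0,0.1],"rotation":[0,0,0],"claw":-1},
    {"translation":[0,0,0],"rotation":[0,0,0],"claw":-1},
  ],
)

```text
clock: 3.95
eef_pos: [454.5, 222.5, 45.3]
ee_rot: [-0.0, -0.142, 0.99, 0.0]
force: [-0.8, -1.6, 0.3]
finger_gap: -0.0
grip_force: 0.0
```

Call:
arm_command(
  deltas=[
    {"translation":[0,0,0.08],"rotation":[0,0,0],"claw":-1},
    {"translation":[0,0,0.08],"rotation":[0,0,0],"claw":-1},
    {"translation":[0,0,0],"rotation":[0,0,0],"claw":-1},
  ],
)

```text
clock: 4.25
eef_pos: [454.0, 222.3, 42.0]
ee_rot: [-0.001, -0.142, 0.99, -0.0]
force: [-3.2, -0.6, 3.1]
finger_gap: 0.1
grip_force: 1.7
```

Call:
arm_command(
  deltas=[
    {"translation":[0,0,0.08],"rotation":[0,0,0],"claw":-1},
    {"translation":[0,0,0.08],"rotation":[0,0,0],"claw":-1},
    {"translation":[0,0,0.05],"rotation":[0,0,0],"claw":-1},
    {"translation":[0,0,0],"rotation":[0,0,0],"claw":-1},
  ],
)

```text
clock: 4.65
eef_pos: [453.5, 222.2, 37.4]
ee_rot: [-0.001, -0.142, 0.99, -0.0]
force: [-5.0, -1.1, 3.2]
finger_gap: -0.4
grip_force: 2.8
```

```bash
python3 - <<'E'
from h import *
cv2.imwrite("pics/s2.png",cv2.resize(r.get_image("scene")[90:220,270:430,::-1],None,fx=4,fy=4))
s=r.state();print(s["force"],s["eef_pos"])
E
```

```text
[-5.74992856 -1.1297244   5.25951813] [453.5708426  222.21533711  37.52187546]
```

View pics/s2.png

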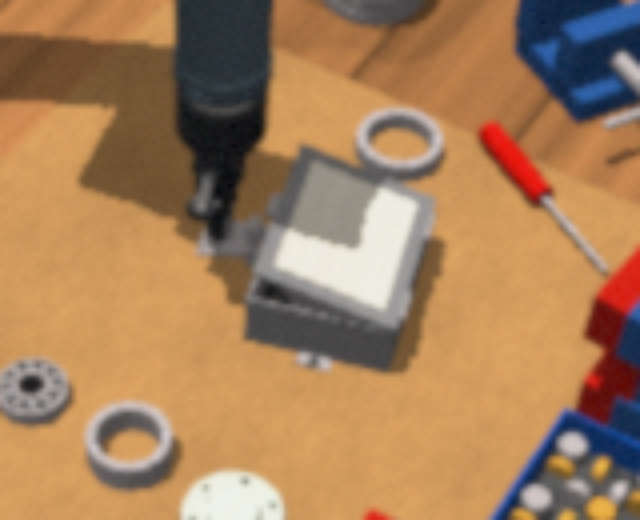

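The scene crop shows the lid sprung off its latch and rising (gap at about (265,285)). I'll let the tab go and rise in front of the lid.

Call:
arm_command(
  deltas=[
    {"translation":[0,0,-0.5],"rotation":[0,0,0],"claw":-1},
    {"translation":[0.3,0,-0.8],"rotation":[0,0,0],"claw":-1},
    {"translation":[0.5,0,-0.9],"rotation":[0,0,0],"claw":-1},
    {"translation":[0,0,-0.9],"rotation":[0,0,0],"claw":-1},
    {"translation":[0,0,-0.9],"rotation":[0,0,0],"claw":-1},
    {"translation":[0,0,-0.9],"rotation":[0,0,0],"claw":-1},
    {"translation":[0,0,-0.5],"rotation":[0,0,0],"claw":-1},
    {"translation":[0,0,0],"rotation":[0,0,0],"claw":-1},
  ],
)

```text
clock: 5.5
eef_pos: [441.0, 218.4, 147.8]
ee_rot: [0.002, -0.142, 0.99, 0.0]
force: [0.6, 0.4, -0.1]
finger_gap: -0.0
grip_force: 0.0
```

Call:
arm_command(
  deltas=[
    {"translation":[0,0,0],"rotation":[0,0,0],"claw":-1},
    {"translation":[0,0,0],"rotation":[0,0,0],"claw":-1},
    {"translation":[0,0,0],"rotation":[0,0,0],"claw":-1},
    {"translation":[0,0,0],"rotation":[0,0,0],"claw":-1},
    {"translation":[0,0,0],"rotation":[0,0,0],"claw":-1},
    {"translation":[0,0,0],"rotation":[0,0,0],"claw":-1},
    {"translation":[0,0,0],"rotation":[0,0,0],"claw":-1},
    {"translation":[0,0,0],"rotation":[0,0,0],"claw":-1},
  ],
)

```text
clock: 6.3
eef_pos: [439.2, 218.0, 145.9]
ee_rot: [-0.0, -0.142, 0.99, 0.0]
force: [-0.8, 0.9, -0.7]
finger_gap: 0.1
grip_force: 0.0
```

```bash
python3 - <<'E'
from h import *
cv2.imwrite("pics/s3.png",cv2.resize(r.get_image("scene")[90:220,270:430,::-1],None,fx=4,fy=4))
s=r.state();print(s["force"],s["eef_pos"])
E
```

```text
[-0.47572041  0.29961718  0.22278478] [439.23935554 217.94225359 145.9256462 ]
```

View pics/s3.png

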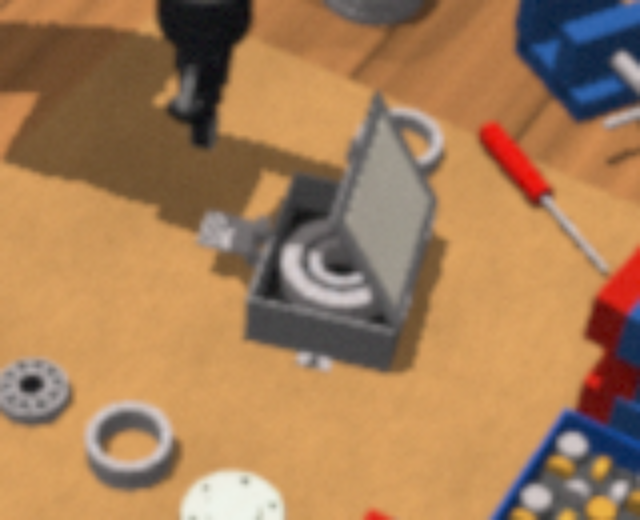

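The lid is standing at its spring position, about 1.05 rad, with the bearing visible and the tab back up. Now I'll go forward to the lid edge and push it along its arc.

Call:
arm_command(
  deltas=[
    {"translation":[-0.8,0,0],"rotation":[0,0,0],"claw":-1},
    {"translation":[-1,0,0],"rotation":[0,0,0],"claw":-1},
    {"translation":[-1,0,0],"rotation":[0,0,0],"claw":-1},
    {"translation":[-1,0,0],"rotation":[0,0,0],"claw":-1},
    {"translation":[-0.8,0,0],"rotation":[0,0,0],"claw":-1},
    {"translation":[-0.4,0,0],"rotation":[0,0,0],"claw":-1},
    {"translation":[-0.3,0,-0.05],"rotation":[0,0,0],"claw":-1},
    {"translation":[-0.3,0,-0.1],"rotation":[0,0,0],"claw":-1},
  ],
)

```text
clock: 7.15
eef_pos: [546.4, 249.5, 148.7]
ee_rot: [-0.001, -0.142, 0.99, -0.0]
force: [-0.3, 0.3, -0.1]
finger_gap: -0.1
grip_force: 0.0
```

Call:
arm_command(
  deltas=[
    {"translation":[-0.3,0,-0.1],"rotation":[0,0,0],"claw":-1},
    {"translation":[-0.3,0,-0.1],"rotation":[0,0,0],"claw":-1},
    {"translation":[-0.3,0,-0.1],"rotation":[0,0,0],"claw":-1},
    {"translation":[-0.3,0,-0.1],"rotation":[0,0,0],"claw":-1},
    {"translation":[-0.3,0,-0.1],"rotation":[0,0,0],"claw":-1},
    {"translation":[-0.3,0,-0.05],"rotation":[0,0,0],"claw":-1},
    {"translation":[-0.3,0,-0.05],"rotation":[0,0,0],"claw":-1},
    {"translation":[-0.3,0,-0.05],"rotation":[0,0,0],"claw":-1},
  ],
)

```text
clock: 7.95
eef_pos: [593.2, 263.2, 161.9]
ee_rot: [-0.0, -0.142, 0.99, -0.0]
force: [-0.2, 0.2, -0.1]
finger_gap: 0.4
grip_force: 0.1
```

Call:
arm_command(
  deltas=[
    {"translation":[-0.3,0,0],"rotation":[0,0,0],"claw":-1},
    {"translation":[-0.3,0,0],"rotation":[0,0,0],"claw":-1},
    {"translation":[-0.3,0,0],"rotation":[0,0,0],"claw":-1},
    {"translation":[-0.3,0,0],"rotation":[0,0,0],"claw":-1},
    {"translation":[-0.3,0,0],"rotation":[0,0,0],"claw":-1},
    {"translation":[-0.3,0,0],"rotation":[0,0,0],"claw":-1},
    {"translation":[-0.3,0,0],"rotation":[0,0,0],"claw":-1},
    {"translation":[-0.2,0,0],"rotation":[0,0,0],"claw":-1},
  ],
)

```text
clock: 8.75
eef_pos: [637.5, 276.1, 161.8]
ee_rot: [0.0, -0.142, 0.99, -0.0]
force: [-0.2, 0.1, -0.3]
finger_gap: 0.2
grip_force: 0.0
```

```bash
python3 - <<'E'
from h import *
cv2.imwrite("pics/s4.png",cv2.resize(r.get_image("scene")[90:220,270:430,::-1],None,fx=4,fy=4))
s=r.state();print(s["force"],s["eef_pos"])
E
```

```text
[ 0.63173885 -0.50699624 -0.07495611] [637.87260757 276.19581856 161.78523776]
```

View pics/s4.png

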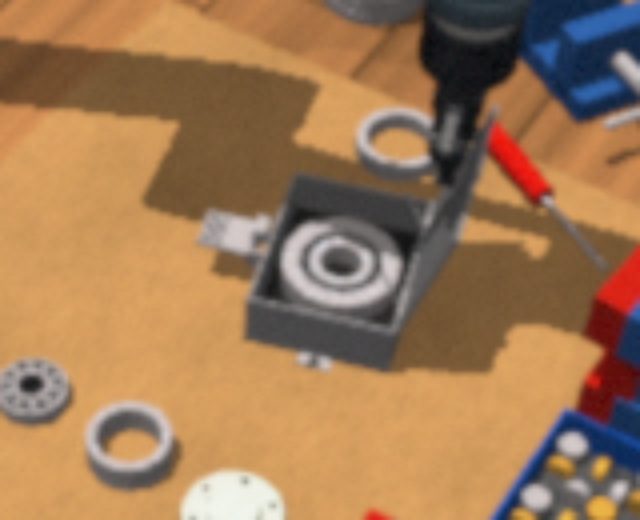

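The lid looks past upright with the finger in front of it. I'll back off and check.

Call:
arm_command(
  deltas=[
    {"translation":[0.5,0,-0.2],"rotation":[0,0,0],"claw":-1},
    {"translation":[1,0,-0.5],"rotation":[0,0,0],"claw":-1},
    {"translation":[1,0,-0.5],"rotation":[0,0,0],"claw":-1},
    {"translation":[1,0,-0.5],"rotation":[0,0,0],"claw":-1},
    {"translation":[1,0,-0.5],"rotation":[0,0,0],"claw":-1},
    {"translation":[1,0,-0.5],"rotation":[0,0,0],"claw":-1},
    {"translation":[1,0,-0.5],"rotation":[0,0,0],"claw":-1},
    {"translation":[1,0,0],"rotation":[0,0,0],"claw":-1},
  ],
)

```text
clock: 9.6
eef_pos: [491.9, 233.5, 227.9]
ee_rot: [0.001, -0.142, 0.99, 0.0]
force: [0.1, -0.6, 0.8]
finger_gap: -0.1
grip_force: 0.0
```

Call:
arm_command(
  deltas=[
    {"translation":[1,0,0],"rotation":[0,0,0],"claw":-1},
    {"translation":[0.5,0,0],"rotation":[0,0,0],"claw":-1},
    {"translation":[0,0,0],"rotation":[0,0,0],"claw":-1},
    {"translation":[0,0,0],"rotation":[0,0,0],"claw":-1},
    {"translation":[0,0,0],"rotation":[0,0,0],"claw":-1},
    {"translation":[0,0,0],"rotation":[0,0,0],"claw":-1},
  ],
)

```text
clock: 10.2
eef_pos: [464.8, 225.4, 225.7]
ee_rot: [-0.0, -0.142, 0.99, 0.0]
force: [-0.8, 0.1, 0.4]
finger_gap: -0.2
grip_force: 0.0
```

```bash
python3 - <<'E'
from h import *
cv2.imwrite("pics/s5.png",cv2.resize(r.get_image("scene")[90:290,220:430,::-1],None,fx=3,fy=3))
p=r.camera_params("scene")
X=np.array([.96,.281,0]);Y=np.array([-.281,.96,0]);H=np.array([562,255,55.5])+65*X
for a in(1.57,1.75,1.85):
    q=np.array([H+130*np.array([0,0,1])*np.sin(a)-130*np.cos(a)*X+s*80*Y for s in(-1,1)])
    print(a,((cv2.projectPoints(q,np.array(p["rvec"],float),np.array(p["tvec"],float),np.array(p["K"],float),None)[0].reshape(-1,2)-[220,90])*3).round().tolist())
E
```

```text
1.57 [[458.0, 166.0], [490.0, 65.0]]
1.75 [[480.0, 172.0], [511.0, 71.0]]
1.85 [[492.0, 177.0], [522.0, 75.0]]
```

View pics/s5.png

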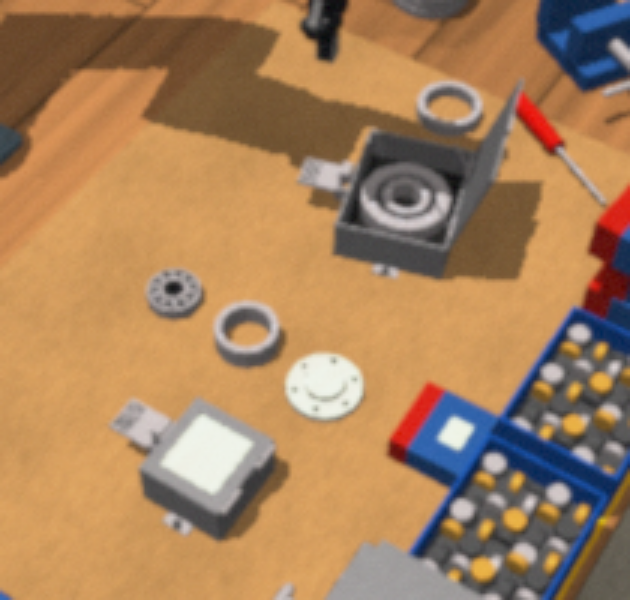

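The lid's far corner is at (521,80), against a predicted (522,75) for 1.85 rad, so it is resting on its stop. The tab is back up, and the small case and loose parts are undisturbed.

```bash
python3 -c "
from plant import r
print(r.sign_off())"
```

```text
the job is handed in; nothing more can be done
None
```

The large case's lid is fully open on its stop with the tab let go and back at rest, the small case is still shut and untouched, the loose parts are where they lay, and the job was handed in at about 10 s.

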